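# Make up two EMC measurement kits from bench stock

### The job

Make up the measurement kits in the two compartmented trays. The near-field kit goes in the larger tray: the loop probe in the long compartment, the preamplifier in the bigger of the two short ones and the small ferrite ring in the smaller; the injection kit goes in the smaller tray: the finned attenuator in the narrow compartment and the large ferrite ring in the square one. Set every part down flat on the floor of its compartment without dropping it, and leave the clip-on core and the termination where they are.

Things in the scene. Friction and masses are not known exactly. Their poses are not given: they have to be found in the camera images.
- large_ring: large dark-grey ferrite ring (toroid core), 56 mm outside, 32 mm hole, 24 mm high, 0.2 kg, lying flat; origin at the centre of its underside, z up. Like all the stock it lies on the bench between the two trays; nothing on or between the trays is taller than 42 mm
- small_ring: small dark-grey ferrite ring, 38 mm outside, 20 mm hole, 20 mm high, about 0.07 kg, lying flat; origin at the centre of its underside, z up
- preamp: preamplifier: small die-cast aluminium box with a blue plate on its lid and a brass coaxial jack at each end; box 54 (x) x 34 (y) x 24 (z) mm, 78 mm long over the jacks, about 0.11 kg; origin at the centre of its underside, x along its length
- attenuator: coaxial attenuator: black square finned body 36 (x) x 26 (y) x 26 (z) mm with a round steel connector at each end, 64 mm long in all, about 0.14 kg; origin at the centre of its underside, x along its length
- probe: near-field loop probe, 138 mm long, 0.05 kg: grey bar handle 18 mm wide (y), 20 mm high (z), from x = -57 to +33 mm; behind it a brass jack (to x = -69 mm), ahead a thin stem and flat copper loop 26 mm wide (to x = +69 mm). Origin on the underside at the middle of the whole length; centre of mass near x = -10 mm: grip there, across y
- clip_core: clip-on ferrite core, a bystander: grey plastic block 36 (x) x 32 (y) x 28 (z) mm with a square tunnel through it along x; origin at the centre of its underside. Stays where it lies
- termination: coaxial termination, a bystander: black round finned body 30 mm across standing on end with a steel connector nut on top, 40 mm high; origin at the centre of its underside. Stays where it stands
- tray3: larger slate-grey tray, fixed, 115 (x) x 163 (y) mm, yaw within 0.3 rad; floor 2 mm, walls and ribs 3 mm wide, tops 10 mm above the bench (to clear them keep fingertips 9 mm above a part's underside). Origin: centre of underside. Insides in mm: probe's, lying along y, either way: 46 x 157 at (31.5, 0); preamplifier's, along y: 60 x 96 at (-24.5, -30.5); small ring's: 60 x 58 at (-24.5, 49.5)
- tray2: smaller slate-grey tray, fixed, 88 (x) x 143 (y) mm, yaw within 0.3 rad of the world axes; floor and walls as on the larger tray (2 mm floor, wall tops 10 mm above the bench). Origin: centre of underside. Insides in mm: attenuator's, lying along x, either way: 82 x 52 at (0, -42.5); large ring's: 82 x 82 at (0, 27.5)
Mind the look-alikes: they are no part of the job. Several things have the shape of the probe; the one meant has the colours described above.

How it is judged:
By the outcome, as a careful person would: the job done as asked, in the order asked, and still so for the second after the job is handed in, with the robot touching nothing.
It also fails if it takes over 120 s, if anything falls off the work surface, if the arm or the gripper's body presses on something with over 40 N, if the wrist force passes 120 N, or if a joint passes its speed limit or range.

### The arm

A 6-joint arm with a two-finger parallel gripper is mounted at the origin on the work surface. World frame = base frame: x ahead of the robot, y to its left, z up, the work surface at z = 0. Lengths are in m, angles in rad, forces in N, time in s.
With the tool pointing down it reaches from about 0.35 to 0.875 m from the base axis. Payload 15.5 kg.
Tool frame: the origin (TCP) lies at the very end of the fingers, on their centre line; the grasp point (between the pads) lies 19 mm behind it (r.tcp_to_grasp is the distance from the TCP to the grasp point, in m); z points along the fingers, y is the direction in which the jaws open and shut (so a half turn about z gives the same grasp; the last joint's range is limited). The gripper opens to 85 mm and grips with 20 to 120 N. Pads are 22 mm wide; open, the fingers measure 114 mm over their backs; the gripper's body (76 mm by 85 mm) begins 54 mm behind the grasp point. The pads swing forward as they close: fully open they stand 13 mm farther back than shut.
Start: joints at [1.236, 0.494, 1.345, -0, 1.302, -0.096], TCP at [0.148, 0.607, 0.231] pointing down, gripper open.
Joint ranges: [-2.91, 2.91], [-0.82, 2.16], [0.22, 2.67], [-1.22, 4.37], [0.12, 2.79], [-3.08, 3.08]. Speed limits (rad/s): [1.89, 1.89, 2.57, 3.01, 3.01, 3.01].

### API

Orientations are given as [roll, pitch, yaw] about the fixed x, y, z axes, in that order (R = Rz(yaw) Ry(pitch) Rx(roll)).
In Python, from workcell import r gives the robot as it stands.
- The arm moves only by the tool move_arm, never from a script. Its argument "targets" is one flat list of numbers, 5 for each row, row after row: the shift along the tool's x, y, z in cm, then the turn about the tool's z in degrees, then the closure in counts, from 0 (fully open) to 255 (shut). In form: [dx, dy, dz, twist, claw, dx, dy, dz, twist, claw, ...]. A call has exactly 5 rows; each row shifts and turns the commanded pose from where the row before left it, along the tool's axes as they then stand; what a row does not reach is not made up. A row lasts 1/8 s, in which the tool goes at most 62.5 mm and 10.7 degrees, less where a joint would pass 70% of its speed; a pose out of reach is approached as far as the arm can. A call is refused whole if a number of a shift passes 6.25 or a number of a turn 10.7, either way. A call with a gripper value outside its range is refused whole. The fingers move at their own pace and stop on an object; "newtons" is the grip in N (left out, the last holds). Time passes only in rows, so rows that do not move let the fingers close, or fill a call up. It gives the time, the measured TCP pose, the force and the opening at its end, in the units of the state.
- r.observe(): the state, without advancing time (a new reading comes with each control period).
- r.get_image(name): name is "scene" or "top" or "wrist"; returns a dict with "frame" (480x640x3 uint8, red, green, blue), "vfov" (degrees; the focal length in pixels is half the picture's height over the tangent of half this angle, whatever the lens; pixels are square), "cx", "cy" (the principal point, pixels), "extrinsics" (4x4, takes a point from camera to world coordinates). Camera axes: x right, y down, z forward; pixel columns grow to the right and rows downward; lengths in m; the calibration is good to about 2 mm. A picture is of the moment at which its call begins. There is no depth.
- r.close_job(): hands the job in, once; it reports no verdict.
The state is a dict: "t": time; "joint_positions": joint angles; "dq": joint speeds; "joint_efforts": joint torques, N m; "tcp_pos": TCP position; "ee_rot": TCP orientation; "force": force on the tool from outside, world axes, zero at the start; "torque": the same for the moment, N m; "opening": opening from 0.0 (shut) to 1.0 (fully open).
Only numpy, scipy, OpenCV 4.12 (cv2) and the standard library are available. Lean on these libraries where they do the work, as an engineer would, in place of code of your own. Each camera call takes 0.05 s, during which the arm holds its last target. There are 200 camera calls.

## Working session

There is one attempt and no reset: what is moved stays moved. The work goes in short steps, Python scripts to look and compute and a tool call to move; the robot and the scene stay as the last step left them, time stands still between calls to the robot, and variables do not carry over. Pictures are saved under pics/ and viewed, about 12 in all and at most 16, crops included, and the job is handed in when it is done.

Besides the shell and the picture viewer there is one more tool, called as name(argument=value, ...), one argument or row to a line, values as JSON. move_arm: Moves the arm, as the interface text tells. Its arguments: {"type":"object","properties":{"targets":{"type":"array","items":{"type":"number"}},"newtons":{"type":"number"}},"required":["targets"]}

```bash
mkdir -p pics; ls; cat > h.py <<'E'
import numpy as np, cv2
from workcell import r
def snap(n,f):
    d=r.get_image(n); cv2.imwrite(f'pics/{f}.png',d['frame'][:,:,::-1]); np.savez(f'pics/{f}.npz',**d); return d
def load(f): return np.load(f'pics/{f}.npz')
def K(d):
    f=240/np.tan(np.radians(float(d['vfov']))/2); return f,float(d['cx']),float(d['cy'])
def pix2w(d,u,v,z):
    f,cx,cy=K(d);E=d['extrinsics'];ray=E[:3,:3]@np.array([(u-cx)/f,(v-cy)/f,1]);o=E[:3,3]
    return (o+ray*(z-o[2])/ray[2])
def w2pix(d,p):
    f,cx,cy=K(d);E=d['extrinsics'];c=E[:3,:3].T@(np.array(p)-E[:3,3]);return c[0]/c[2]*f+cx,c[1]/c[2]*f+cy
E
python3 - <<'E'
from h import *
for n in('top','scene','wrist'):
    d=snap(n,n+'0');print(n,K(d),d['extrinsics'].round(3).tolist())
print(r.observe())
E
```

```text
pics
top (np.float64(567.0113868550416), 319.37410536431514, 244.23608705136928) [[0.021, -0.99, 0.137, 0.429], [-1.0, -0.023, -0.019, 0.007], [0.022, -0.137, -0.99, 1.169], [0.0, 0.0, 0.0, 1.0]]
scene (np.float64(598.0821657022901), 325.4655896264411, 236.24365113884474) [[0.613, 0.642, -0.461, 1.047], [0.79, -0.505, 0.347, -0.383], [-0.01, -0.577, -0.817, 0.903], [0.0, 0.0, 0.0, 1.0]]
wrist (np.float64(391.5730590191841), 327.1284793681327, 239.13560273444673) [[0.237, 0.919, 0.314, 0.066], [0.972, -0.224, -0.078, 0.627], [-0.001, 0.324, -0.946, 0.374], [0.0, 0.0, 0.0, 1.0]]
{'t': 0.15, 'joint_positions': array([ 1.23648851e+00,  4.94039723e-01,  1.34596262e+00,  1.38364558e-05,
        1.30248528e+00, -9.55496643e-02]), 'dq': array([ 0.00066541, -0.00115415, -0.00107128,  0.00150585, -0.00043985,
        0.0009166 ]), 'joint_efforts': array([ 1.18289325e-03, -8.82541466e+01, -3.84065545e+01,  1.27033454e-05,
        7.18910989e-03, -2.98244424e-05]), 'tcp_pos': array([0.14774764, 0.60701955, 0.23084655]), 'ee_rot': array([-3.14070305e+00, -9.86604521e-05,  2.90283078e+00]), 'force': array([-0.69125931, -0.15984604, -0.69300107]), 'torque': array([ 0.0618025 , -0.01638388,  0.0226109 ]), 'opening': 1.001163959019347}
```

View pics/top0.png

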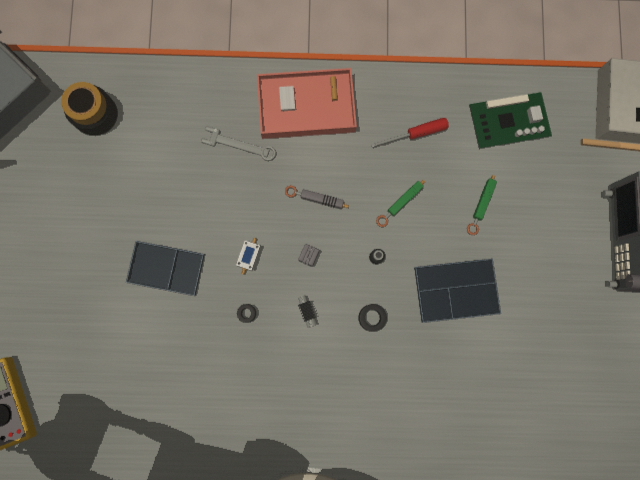

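View pics/scene0.png

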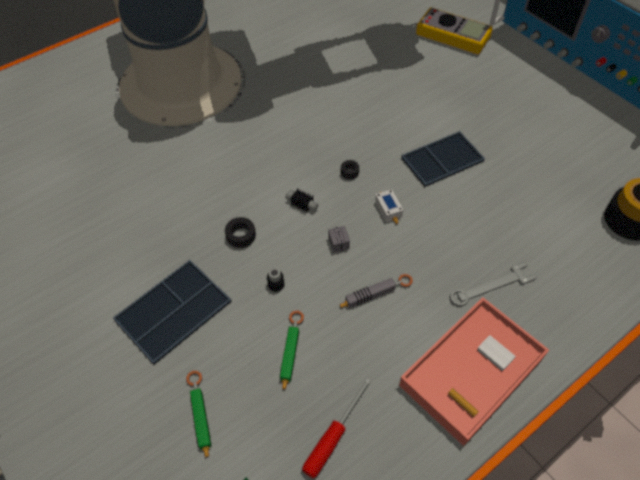

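```bash
python3 - <<'E'
from h import *
im=cv2.imread('pics/top0.png')
a=cv2.resize(im[180:340,115:315],None,fx=3.9,fy=3.9,interpolation=cv2.INTER_CUBIC)
b=cv2.resize(im[180:340,280:510],None,fx=3.4,fy=3.4,interpolation=cv2.INTER_CUBIC)
g=lambda x:np.clip(255*(x/255.)**.6,0,255).astype(np.uint8)
cv2.imwrite('pics/ca.png',g(a)[:600]);cv2.imwrite('pics/cb.png',g(b))
E
```

```text
(no output)
```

View pics/ca.png

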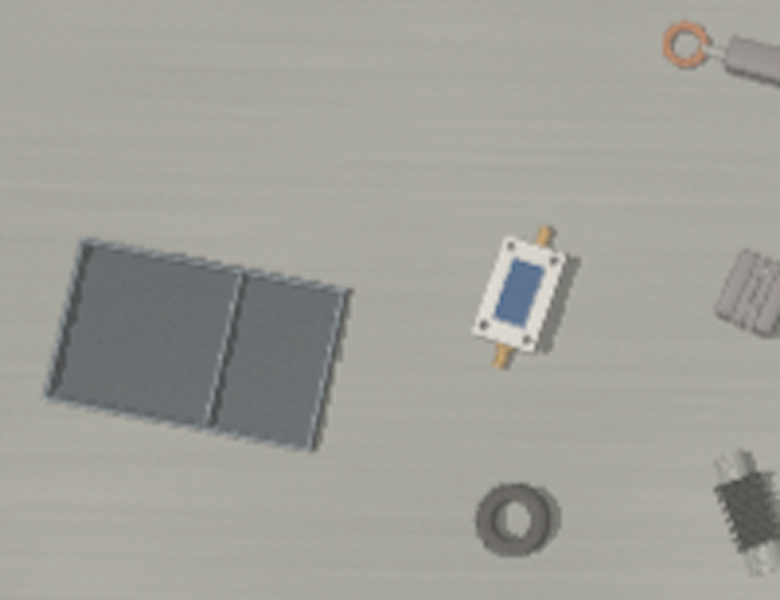

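View pics/cb.png

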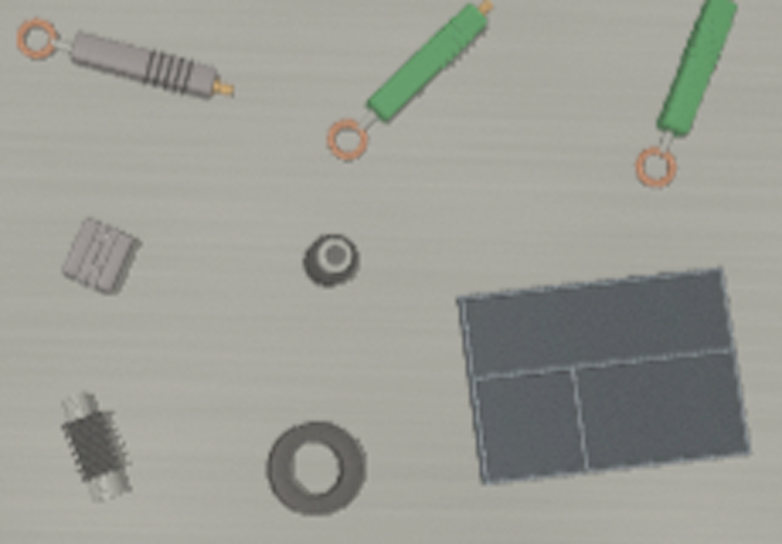

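```bash
cat > m.py <<'E'
from h import *
d=load('top0')
A=lambda x,y,z:pix2w(d,115+x/3.9,180+y/3.9,z)
B=lambda x,y,z:pix2w(d,280+x/3.4,180+y/3.4,z)
P=lambda s,v:print(s,np.round(v,4))
def line(s,p,q):  # from p to q: mid and yaw
    P(s,[*((p+q)/2)[:2],np.degrees(np.arctan2(*(q-p)[1::-1])),np.linalg.norm(q-p)])
line('preamp',A(498,366,.012),A(546,228,.012))
line('preamp lid',A(503,342,.024),A(538,248,.024))
P('small',A(513,520,.02)); 
line('att',B(112,498,.013),B(77,396,.013))
P('large',B(316,468,.024))
line('probe',B(232,91,.01),B(17,37,.01))
line('probehandle',B(211,82,.02),B(75,47,.02))
P('clip',B(102,256,.028)); P('term',B(334,256,.04))
for n,c in (('t3',[B(x,y,.01) for x,y in((459,297),(722,268),(749,453),(484,483))]),('t2',[A(x,y,.01) for x,y in((85,240),(350,290),(315,449),(48,398))])):
    c=np.array(c); P(n+' c',c.mean(0)); 
    P(' sides',[np.linalg.norm(c[i]-c[(i+1)%4]) for i in range(4)])
    e=[c[0]-c[1],c[3]-c[2],c[1]-c[2],c[0]-c[3]]
    P(' yaws',[np.degrees(np.arctan2(v[1],v[0]))-(90 if i<2 else 0) for i,v in enumerate(e)])
E
python3 m.py
```

```text
preamp [  0.5617   0.1288 -16.9469   0.0769]
preamp lid [  0.5613   0.1284 -18.1853   0.0522]
small [0.4451 0.1283 0.02  ]
att [4.51600e-01 5.50000e-03 2.03835e+01 6.39000e-02]
large [ 0.4417 -0.1256  0.024 ]
probe [ 6.85400e-01 -7.40000e-03  7.70656e+01  1.36100e-01]
probehandle [ 6.83200e-01 -1.86000e-02  7.67241e+01  8.55000e-02]
clip [0.5643 0.0037 0.028 ]
term [ 0.5661 -0.1334  0.04  ]
t3 c [ 0.5014 -0.3008  0.01  ]
 sides [0.1623 0.1125 0.1614 0.1124]
 yaws [7.5782 7.5392 7.1226 7.531 ]
t2 c [0.5332 0.2964 0.01  ]
 sides [0.1419 0.0849 0.1416 0.0846]
 yaws [-9.4196 -9.5309 -9.5756 -9.372 ]
```

```bash
cat >> h.py <<'E'
def go(x,y,z,yaw):
    o=r.observe();p=np.array(o['tcp_pos']);y0=np.degrees(o['ee_rot'][2])
    tw=(y0-yaw+180)%360-180; a=np.radians(yaw); dx,dy,dz=np.array([x,y,z])-p
    print('t',round(o['t'],2),'pos',p.round(4),'rpy',np.degrees(o['ee_rot']).round(1),'op',round(o['opening'],3),'F',np.round(o['force'],1))
    print('twist %.1f; after twist cm: dx %.2f dy %.2f dz %.2f'%(tw,100*(dx*np.cos(a)+dy*np.sin(a)),100*(dx*np.sin(a)-dy*np.cos(a)),-100*dz))
E
python3 -c "
from h import *
go(.6834,-.017,.15,77)"
```

```text
t 0.15 pos [0.1477 0.607  0.2308] rpy [-179.9   -0.   166.3] op 1.001 F [-0.7 -0.2 -0.7]
twist 89.3; after twist cm: dx -48.75 dy 66.23 dz 8.08
```

move_arm(
  targets=[0,0,0,8.9,0,0,0,0,8.9,0,0,0,0,8.9,0,0,0,0,8.9,0,0,0,0,8.9,0],
)

```text
t: 0.78
tcp_pos: [0.1478, 0.6071, 0.231]
ee_rot: [-3.141, 0.0, 2.121]
force: [-0.0, -0.3, 0.2]
opening: 1.0
```

move_arm(
  targets=[0,0,0,8.9,0,0,0,0,8.9,0,0,0,0,8.9,0,0,0,0,8.9,0,0,0,0,8.9,0],
)

```text
t: 1.4
tcp_pos: [0.1478, 0.6071, 0.231]
ee_rot: [-3.142, 0.001, 1.344]
force: [-0.0, 0.7, 0.7]
opening: 1.0
```

move_arm(
  targets=[-2.4,3.3,0.4,0,0,-2.4,3.3,0.4,0,0,-2.4,3.3,0.4,0,0,-2.4,3.3,0.4,0,0,-2.4,3.3,0.4,0,0],
)

```text
t: 2.02
tcp_pos: [0.2831, 0.4528, 0.2111]
ee_rot: [-3.142, 0.0, 1.35]
force: [0.5, 0.7, 1.4]
opening: 1.002
```

move_arm(
  targets=[-2.4,3.3,0.4,0,0,-2.4,3.3,0.4,0,0,-2.4,3.3,0.4,0,0,-2.4,3.3,0.4,0,0,-2.4,3.3,0.4,0,0],
)

```text
t: 2.65
tcp_pos: [0.4178, 0.2995, 0.1911]
ee_rot: [-3.141, 0.0, 1.349]
force: [0.2, 0.1, 0.4]
opening: 0.999
```

move_arm(
  targets=[-2.4,3.3,0.4,0,0,-2.4,3.3,0.4,0,0,-2.4,3.3,0.4,0,0,-2.4,3.3,0.4,0,0,-2.4,3.3,0.4,0,0],
)

```text
t: 3.28
tcp_pos: [0.5524, 0.1462, 0.171]
ee_rot: [-3.141, 0.0, 1.349]
force: [1.1, 1.2, 0.4]
opening: 1.006
```

move_arm(
  targets=[-2.4,3.3,0.4,0,0,-2.4,3.3,0.4,0,0,-2.4,3.3,0.4,0,0,-2.4,3.3,0.4,0,0,-2.4,3.3,0.4,0,0],
)

```text
t: 3.9
tcp_pos: [0.687, -0.007, 0.1509]
ee_rot: [-3.141, 0.0, 1.349]
force: [0.6, 0.3, -0.2]
opening: 1.001
```

```bash
python3 -c "
from h import *
go(.6834,-.017,.009,77)
d=snap('wrist','w1')
for z in (0.02,0): print(w2pix(d,(.6834,-.017,z)))
for n,p in dict(probe=(.6854,-.0074,.01),clip=(.564,.0037,.028),pre=(.5617,.1288,.024)).items(): print(n,np.round(w2pix(d,p)))
print(d['extrinsics'][:3].round(3).tolist())
"
```

```text
t 3.9 pos [ 0.687  -0.007   0.1509] rpy [-180.     0.    77.3] op 1.001 F [ 0.6  0.3 -0.2]
twist 0.3; after twist cm: dx -1.06 dy -0.12 dz 14.19
(np.float64(325.81356399233476), np.float64(239.00532745995343))
(np.float64(325.9172793641452), np.float64(230.78258336768067))
probe [326. 222.]
clip [159. 250.]
pre [88. 69.]
[[0.975, -0.208, -0.072, 0.705], [-0.22, -0.923, -0.316, 0.074], [-0.001, 0.324, -0.946, 0.294]]
```

View pics/w1.png

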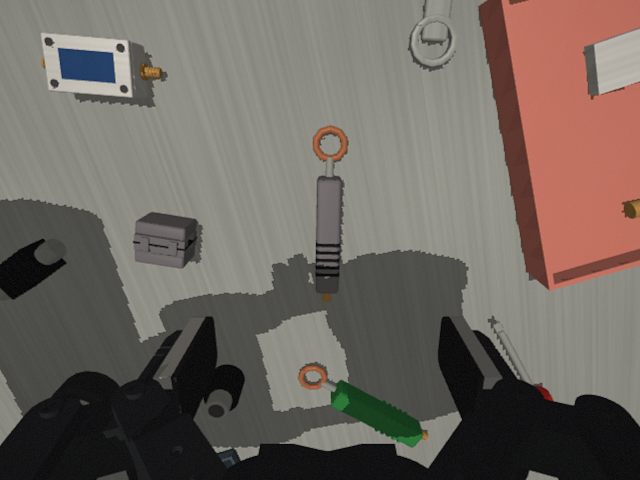

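move_arm(
  targets=[-1.0,0,3.6,0,0,0,0,3.6,0,0,0,0,3.6,0,0,0,0,2.4,0,0,0,0,1.0,0,0],
)

```text
t: 4.58
tcp_pos: [0.6832, -0.0156, 0.0077]
ee_rot: [-3.139, 0.0, 1.349]
force: [0.9, 0.5, 0.3]
opening: 0.996
```

move_arm(
  targets=[0,0,0,0,255,0,0,0,0,255,0,0,0,0,255,0,0,0,0,255,0,0,0,0,255],
  newtons=30,
)

```text
t: 5.2
tcp_pos: [0.6846, -0.0157, 0.0101]
ee_rot: [3.14, -0.0, 1.349]
force: [-0.8, -0.4, 6.7]
opening: 0.201
```

move_arm(
  targets=[0,0,0,0,255,0,0,0,0,255,0,0,-0.5,0,255,0,0,-1.5,0,255,0,0,-2.0,0,255],
)

```text
t: 5.82
tcp_pos: [0.6841, -0.0157, 0.0505]
ee_rot: [-3.141, 0.0, 1.349]
force: [0.2, -0.1, 0.6]
opening: 0.195
```

```bash
python3 -c "
from h import *
go(.6834,-.017,.009,77)
d=snap('wrist','w2')
c,s=np.cos(np.radians(7.5)),np.sin(np.radians(7.5))
for n,(x,y) in dict(pr=(33,0),pa=(-24.5,-30.5),sr=(-24.5,49.5)).items(): print(n,.5014+.001*(c*x-s*y),-.3008+.001*(s*x+c*y))
"
```

```text
t 5.83 pos [ 0.6841 -0.0157  0.0505] rpy [-180.     0.    77.3] op 0.195 F [ 0.2 -0.1  0.6]
twist 0.3; after twist cm: dx -0.14 dy -0.04 dz 4.15
pr 0.5341176804253357 -0.29649263565673833
pa 0.4810906497590532 -0.3342369599812925
sr 0.47064855438144904 -0.2549213710713877
```

View pics/w2.png

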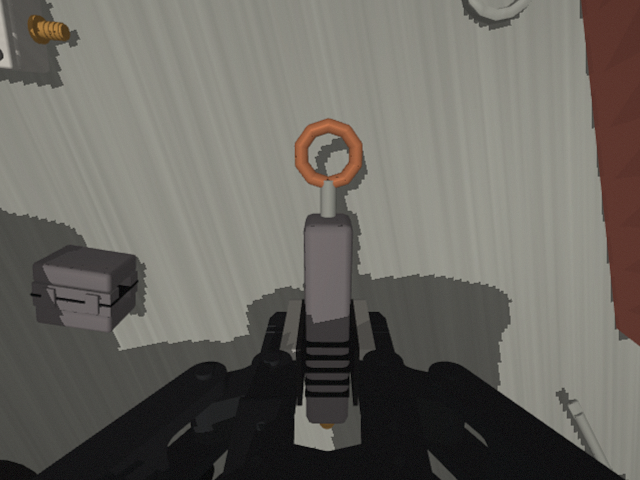

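```bash
python3 -c "
from h import *
go(.5352,-.3049,.09,97.5)"
```

```text
t 5.88 pos [ 0.6857 -0.0158  0.0536] rpy [179.8  -0.   77.3] op 0.196 F [ 2.1 -0.3  3.3]
twist -20.2; after twist cm: dx -26.70 dy -18.69 dz -3.64
```

move_arm(
  targets=[0,0,-2,-10.1,255,0,0,-2,-10.1,255,-2.7,-1.9,0,0,255,-2.7,-1.9,0,0,255,-2.7,-1.9,0,0,255],
)

```text
t: 6.5
tcp_pos: [0.6381, -0.1043, 0.0904]
ee_rot: [3.14, 0.001, 1.702]
force: [1.2, -0.6, -1.6]
opening: 0.199
```

move_arm(
  targets=[-2.7,-1.9,0,0,255,-2.7,-1.9,0,0,255,-2.7,-1.9,0,0,255,-2.7,-1.9,0,0,255,-2.7,-1.9,0,0,255],
)

```text
t: 7.12
tcp_pos: [0.5615, -0.2508, 0.0904]
ee_rot: [3.141, 0.001, 1.702]
force: [-0.0, 0.2, -0.2]
opening: 0.201
```

move_arm(
  targets=[-2.7,-1.9,0,0,255,-2.4,-1.6,0,0,255,0,0,0,0,255,0,0,0,0,255,0,0,0,0,255],
)

```text
t: 7.75
tcp_pos: [0.5341, -0.3041, 0.0895]
ee_rot: [3.141, 0.0, 1.703]
force: [1.1, 0.9, -1.7]
opening: 0.197
```

```bash
cat > tr.py <<'E'
from h import *
T=dict(t3=((.5014,-.3008),7.5,(115,163)),t2=((.5332,.2964),-9.5,(88,143)))
def tw(t,x,y,z=0):
    (a,b),q,_=T[t];c,s=np.cos(np.radians(q)),np.sin(np.radians(q)); return np.array([a+.001*(c*x-s*y),b+.001*(s*x+c*y),z/1000])
def draw(f,t):
    d=load(f);im=cv2.imread(f'pics/{f}.png');w,h=T[t][2]
    pts=np.array([w2pix(d,tw(t,sx*w/2,sy*h/2,10)) for sx,sy in((1,1),(1,-1),(-1,-1),(-1,1))]).astype(int)
    cv2.polylines(im,[pts],True,(0,255,0),1); cv2.imwrite(f'pics/{f}d.png',im)
E
python3 -c "
from tr import *
go(.5352,-.3049,.0125,97.5)
snap('wrist','w3'); draw('w3','t3')"
```

```text
t 7.75 pos [ 0.5341 -0.3041  0.0895] rpy [180.    0.   97.6] op 0.197 F [ 1.1  0.9 -1.7]
twist 0.1; after twist cm: dx -0.09 dy 0.10 dz 7.70
```

View pics/w3d.png

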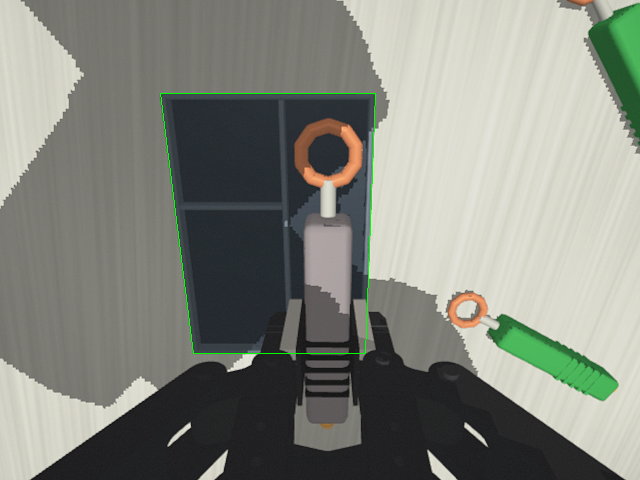

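```bash
python3 -c "
from tr import *
d=load('w3');o=r.observe()['tcp_pos']
a=np.radians(97.6);e=np.array([np.cos(a),np.sin(a)])
for uv,z in (((328,119),.09),((328,214),.1),((327,424),.098)): 
  print((pix2w(d,*uv,z)-o)[:2]@e)
go(.5352,-.3049,.0125,97.5)
"
```

```text
0.07877962256198476
0.04723871487905129
-0.04758812656281099
t 7.8 pos [ 0.5341 -0.3041  0.0895] rpy [180.    0.   97.6] op 0.198 F [-0.1  0.1  0.4]
twist 0.1; after twist cm: dx -0.09 dy 0.10 dz 7.70
```

move_arm(
  targets=[-0.2,0.1,3,0,255,0,0,2.5,0,255,0,0,1.2,0,255,0,0,0.6,0,255,0,0,0.2,0,255],
)

```text
t: 8.43
tcp_pos: [0.5353, -0.3067, 0.0146]
ee_rot: [3.141, 0.0, 1.702]
force: [0.2, -0.5, -0.1]
opening: 0.199
```

move_arm(
  targets=[0,0,0,0,255,0,0,0.1,0,255,0,0,0.1,0,255,0,0,0,0,255,0,0,0,0,255],
)

```text
t: 9.05
tcp_pos: [0.535, -0.3067, 0.0123]
ee_rot: [3.142, -0.0, 1.702]
force: [-0.7, 0.5, -0.7]
opening: 0.199
```

move_arm(
  targets=[0,0,0.05,0,255,0,0,0.05,0,255,0,0,0,0,255,0,0,0,0,255,0,0,0,0,255],
)

```text
t: 9.68
tcp_pos: [0.535, -0.3067, 0.012]
ee_rot: [3.141, 0.0, 1.702]
force: [-3.6, 2.9, 12.9]
opening: 0.199
```

Contact now (12.9 N). Release partly, then lift.

move_arm(
  targets=[0,0,0,0,170,0,0,0,0,130,0,0,0,0,110,0,0,0,0,110,0,0,-1.5,0,110],
)

```text
t: 10.3
tcp_pos: [0.5343, -0.3063, 0.026]
ee_rot: [-3.14, -0.001, 1.702]
force: [-0.8, -0.4, 0.5]
opening: 0.568
```

move_arm(
  targets=[0,0,-3,0,60,0,0,-4,0,0,0,0,-4,0,0,0,0,0,0,0,0,0,0,0,0],
)

```text
t: 10.92
tcp_pos: [0.5347, -0.3066, 0.1365]
ee_rot: [3.142, 0.0, 1.702]
force: [0.1, 0.8, -0.5]
opening: 0.998
```

```bash
python3 -c "
from tr import *
snap('wrist','w4')
go(.5615,.1288,.14,162.5)"
```

```text
t 10.97 pos [ 0.5345 -0.3064  0.1359] rpy [-180.    -0.    97.5] op 1.0 F [ 0.3 -0.  -0.5]
twist -65.0; after twist cm: dx 10.51 dy 42.32 dz -0.41
```

View pics/w4.png

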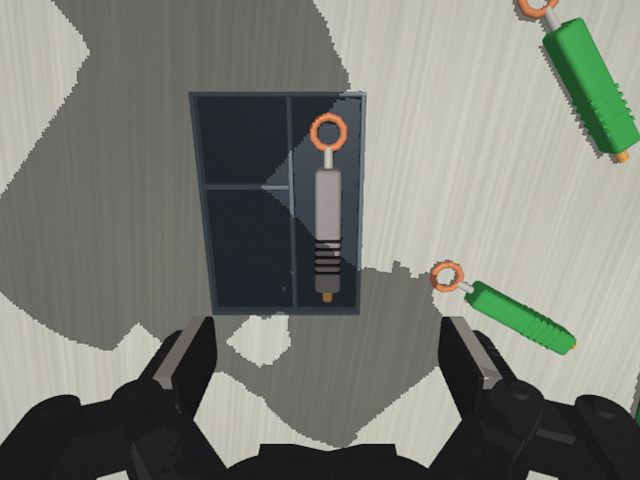

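move_arm(
  targets=[0,0,0,-9.3,0,0,0,0,-9.3,0,0,0,0,-9.3,0,0,0,0,-9.3,0,0,0,0,-9.3,0],
)

```text
t: 11.6
tcp_pos: [0.5344, -0.3063, 0.1351]
ee_rot: [-3.142, -0.002, 2.519]
force: [-1.2, 0.1, -0.8]
opening: 1.0
```

move_arm(
  targets=[0,0,0,-9.3,0,0,0,0,-9.3,0,0.8,3.3,0,0,0,0.8,3.3,0,0,0,0.8,3.3,0,0,0],
)

```text
t: 12.22
tcp_pos: [0.541, -0.2038, 0.1352]
ee_rot: [3.141, -0.002, 2.838]
force: [0.8, 0.0, 0.6]
opening: 1.003
```

move_arm(
  targets=[0.8,3.3,0,0,0,0.8,3.3,0,0,0,0.8,3.3,0,0,0,0.8,3.3,0,0,0,0.8,3.3,0,0,0],
)

```text
t: 12.85
tcp_pos: [0.5521, -0.0344, 0.1353]
ee_rot: [-3.141, -0.002, 2.838]
force: [1.1, -0.3, -0.0]
opening: 1.003
```

move_arm(
  targets=[0.8,3.3,0,0,0,0.8,3.3,0,0,0,0.8,3.3,0,0,0,0.8,2.7,0,0,0,0,0,0,0,0],
)

```text
t: 13.48
tcp_pos: [0.5591, 0.0957, 0.1353]
ee_rot: [-3.141, -0.002, 2.84]
force: [0.2, -0.2, 0.2]
opening: 1.002
```

```bash
python3 -c "
from tr import *
go(.5615,.1288,.01,162.8)
d=snap('wrist','w5'); print(w2pix(d,(.5615,.1288,.024)))
im=cv2.imread('pics/w5.png')
for q in (-17,):
  a=np.radians(q);e=np.array([np.cos(a),np.sin(a),0]);n=np.array([-e[1],e[0],0]);c=np.array([.5615,.1288,.024])
  cv2.polylines(im,[np.array([w2pix(d,c+i*.027*e+j*.017*n) for i,j in((1,1),(1,-1),(-1,-1),(-1,1))]).astype(int)],True,(0,0,255),1)
cv2.imwrite('pics/w5d.png',im)"
```

```text
t 13.47 pos [0.5591 0.0957 0.1353] rpy [-1.800e+02 -1.000e-01  1.627e+02] op 1.002 F [ 0.2 -0.2  0.2]
twist -0.1; after twist cm: dx 0.75 dy 3.23 dz 12.53
(np.float64(375.3180391808305), np.float64(224.141221933981))
```

View pics/w5d.png

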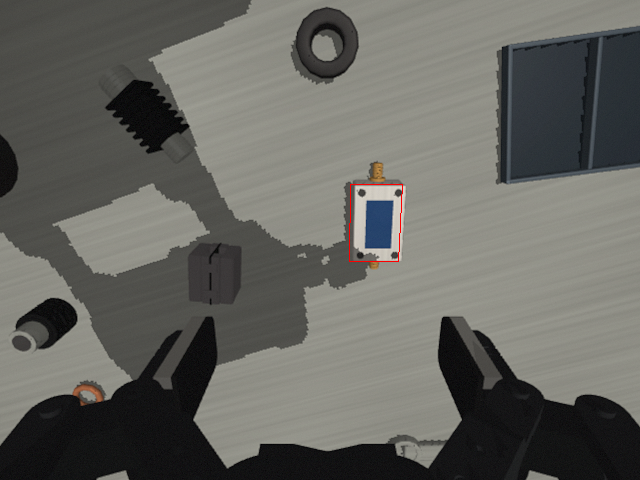

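move_arm(
  targets=[0.7,3.3,1.7,1.2,0,0,0,4,0,0,0,0,4,0,0,0,0,2,0,0,0,0,1.0,0,0],
)

```text
t: 14.15
tcp_pos: [0.5623, 0.1267, 0.0078]
ee_rot: [-3.14, -0.002, 2.816]
force: [1.3, -0.4, 0.6]
opening: 0.996
```

move_arm(
  targets=[0,0,0,0,60,0,0,0,0,120,0,0,0,0,255,0,0,0,0,255,0,0,0,0,255],
  newtons=40,
)

```text
t: 14.78
tcp_pos: [0.5636, 0.1278, 0.0103]
ee_rot: [3.141, 0.001, 2.817]
force: [-0.7, -1.8, 7.5]
opening: 0.382
```

move_arm(
  targets=[0,0,0,0,255,0,0,0,0,255,0,0,-1,0,255,0,0,-3,0,255,0,0,-4,0,255],
)

```text
t: 15.4
tcp_pos: [0.5625, 0.1277, 0.0903]
ee_rot: [-3.141, -0.001, 2.817]
force: [0.4, 0.1, -0.9]
opening: 0.386
```

```bash
python3 -c "
from tr import *
p=tw('t3',-26,-30.5);print(p)
go(*p[:2],.09,97.5)
snap('wrist','w6')"
```

```text
[ 0.47960348 -0.33443275  0.        ]
t 15.4 pos [0.5625 0.1277 0.0903] rpy [-1.800e+02 -1.000e-01  1.614e+02] op 0.386 F [ 0.4  0.1 -0.9]
twist 63.9; after twist cm: dx -44.74 dy -14.25 dz 0.03
```

View pics/w6.png

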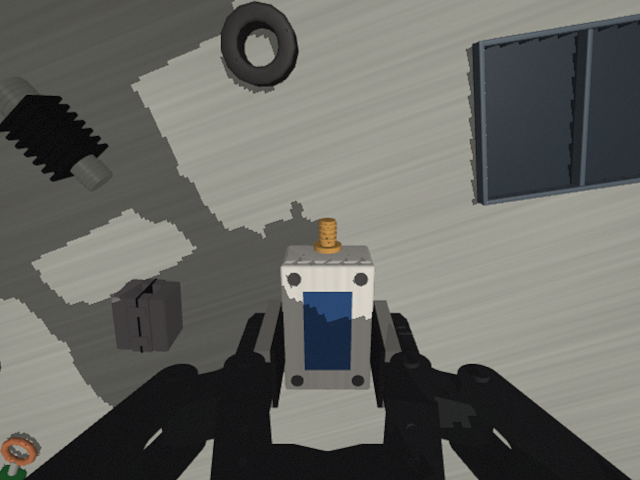

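move_arm(
  targets=[0,0,0,10.6,255,0,0,0,10.6,255,0,0,0,10.6,255,0,0,0,10.6,255,0,0,0,10.6,255],
)

```text
t: 16.08
tcp_pos: [0.5631, 0.1278, 0.09]
ee_rot: [3.141, 0.0, 1.886]
force: [0.9, -0.4, -1.6]
opening: 0.388
```

move_arm(
  targets=[0,0,0,10.6,255,-3.2,-1,0,0,255,-3.2,-1,0,0,255,-3.2,-1,0,0,255,-3.2,-1,0,0,255],
)

```text
t: 16.7
tcp_pos: [0.5407, -0.0055, 0.09]
ee_rot: [3.141, 0.0, 1.707]
force: [-0.0, -0.2, -1.9]
opening: 0.387
```

move_arm(
  targets=[-3.2,-1,0,0,255,-3.2,-1,0,0,255,-3.2,-1,0,0,255,-3.2,-1,0,0,255,-3.2,-1,0,0,255],
)

```text
t: 17.32
tcp_pos: [0.5129, -0.1709, 0.09]
ee_rot: [3.141, 0.0, 1.707]
force: [0.5, 0.4, -0.8]
opening: 0.386
```

move_arm(
  targets=[-3.2,-1,0,0,255,-3.2,-1,0,0,255,-3.2,-1,0,0,255,-3.2,-1.2,0,0,255,-3.1,-1,0,0,255],
)

```text
t: 17.95
tcp_pos: [0.4828, -0.3356, 0.09]
ee_rot: [3.141, 0.0, 1.707]
force: [0.7, -0.2, -2.0]
opening: 0.384
```

move_arm(
  targets=[0,0,0,0,255,0,0,0,0,255,0,0,0,0,255,0,0,0,0,255,0,0,0,0,255],
)

```text
t: 18.58
tcp_pos: [0.4833, -0.334, 0.0893]
ee_rot: [-3.142, -0.0, 1.708]
force: [-0.1, -0.0, -1.8]
opening: 0.386
```

```bash
python3 -c "
from tr import *
p=tw('t3',-26,-30.5)
go(*p[:2],.0105,97.5)"
```

```text
t 18.57 pos [ 0.4833 -0.334   0.0893] rpy [-180.    -0.    97.9] op 0.386 F [-0.1 -0.  -1.8]
twist 0.4; after twist cm: dx 0.00 dy -0.37 dz 7.88
```

move_arm(
  targets=[0,-0.4,3,0,255,0,0,2.5,0,255,0,0,1.2,0,255,0,0,0.6,0,255,0,0,0.4,0,255],
)

```text
t: 19.2
tcp_pos: [0.4795, -0.3352, 0.0126]
ee_rot: [3.141, 0.001, 1.707]
force: [0.1, 0.0, -1.0]
opening: 0.385
```

move_arm(
  targets=[0,0,0,0,255,0,0,0.05,0,255,0,0,0,0,255,0,0,0,0,255,0,0,0,0,255],
)

```text
t: 19.82
tcp_pos: [0.4794, -0.3351, 0.0123]
ee_rot: [3.141, 0.001, 1.707]
force: [-0.8, 1.1, 8.3]
opening: 0.386
```

move_arm(
  targets=[0,0,0,0,140,0,0,0,0,115,0,0,0,0,105,0,0,0,0,105,0,0,-1.5,0,105],
)

```text
t: 20.45
tcp_pos: [0.4786, -0.3345, 0.0265]
ee_rot: [-3.14, -0.002, 1.707]
force: [-0.4, -0.0, 0.9]
opening: 0.586
```

move_arm(
  targets=[0,0,-3,0,105,0,0,-4,0,60,0,0,-4,0,0,0,0,0,0,0,0,0,0,0,0],
)

```text
t: 21.08
tcp_pos: [0.479, -0.3348, 0.137]
ee_rot: [3.142, 0.0, 1.707]
force: [-0.1, 0.3, 0.5]
opening: 0.998
```

```bash
python3 -c "
from tr import *
snap('wrist','w7')
go(.4451,.1283,.135,97.5)"
```

```text
t 21.12 pos [ 0.4788 -0.3346  0.1364] rpy [-180.    -0.    97.8] op 1.001 F [ 0.3  0.5 -1.3]
twist 0.3; after twist cm: dx 46.33 dy 2.70 dz 0.14
```

View pics/w7.png

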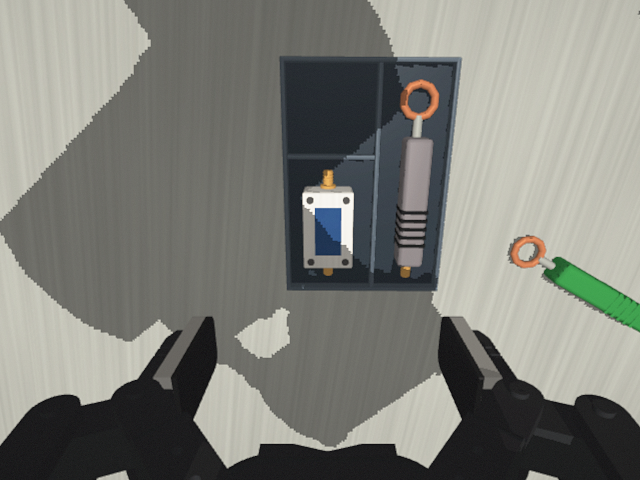

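move_arm(
  targets=[3.6,0.2,0,0,0,3.6,0.2,0,0,0,3.6,0.2,0,0,0,3.6,0.2,0,0,0,3.6,0.2,0,0,0],
)

```text
t: 21.75
tcp_pos: [0.4638, -0.1539, 0.1359]
ee_rot: [-3.14, -0.001, 1.707]
force: [0.8, -0.3, 0.3]
opening: 1.002
```

move_arm(
  targets=[3.6,0.2,0,0,0,3.6,0.2,0,0,0,3.6,0.2,0,0,0,3.6,0.2,0,0,0,3.6,0.2,0,0,0],
)

```text
t: 22.38
tcp_pos: [0.4492, 0.0256, 0.136]
ee_rot: [-3.14, -0.0, 1.707]
force: [0.9, -0.5, -0.7]
opening: 1.003
```

move_arm(
  targets=[3.6,0.2,0,0,0,3.6,0.2,0,0,0,3.0,0.2,0,0,0,0,0,0,0,0,0,0,0,0,0],
)

```text
t: 23.0
tcp_pos: [0.4417, 0.126, 0.1362]
ee_rot: [-3.14, 0.0, 1.708]
force: [-0.1, -0.6, 0.1]
opening: 1.001
```

```bash
python3 -c "
from tr import *
print(pix2w(load('w5'),328,42,.02))
go(.4451,.1283,.007,97.5)"
```

```text
[0.44506904 0.13134346 0.02      ]
t 23.0 pos [0.4417 0.126  0.1362] rpy [-179.9    0.    97.8] op 1.001 F [-0.1 -0.6  0.1]
twist 0.3; after twist cm: dx 0.19 dy 0.37 dz 12.92
```

move_arm(
  targets=[0.3,0.4,2,0,0,0,0,4,0,0,0,0,4,0,0,0,0,2,0,0,0,0,0.9,0,0],
)

```text
t: 23.62
tcp_pos: [0.4451, 0.1289, 0.0067]
ee_rot: [-3.14, 0.0, 1.706]
force: [-0.1, 0.8, -0.3]
opening: 1.005
```

move_arm(
  targets=[0,0,0,0,60,0,0,0,0,110,0,0,0,0,255,0,0,0,0,255,0,0,0,0,255],
  newtons=35,
)

```text
t: 24.25
tcp_pos: [0.4461, 0.1298, 0.0088]
ee_rot: [3.14, 0.0, 1.707]
force: [-0.8, -1.7, 11.7]
opening: 0.419
```

move_arm(
  targets=[0,0,0,0,255,0,0,0,0,255,0,0,-1,0,255,0,0,-3,0,255,0,0,-4,0,255],
)

```text
t: 24.88
tcp_pos: [0.4452, 0.1297, 0.089]
ee_rot: [-3.141, 0.0, 1.707]
force: [0.3, -0.2, -0.3]
opening: 0.417
```

```bash
python3 -c "
from tr import *
p=tw('t3',-25,50.5);print(p)
go(*p[:2],.09,97.5)
snap('wrist','w8')"
```

```text
[ 0.47002231 -0.25399519  0.        ]
t 24.88 pos [0.4452 0.1297 0.089 ] rpy [-179.9    0.    97.8] op 0.417 F [ 0.3 -0.2 -0.3]
twist 0.3; after twist cm: dx -38.37 dy -2.54 dz -0.10
```

View pics/w8.png

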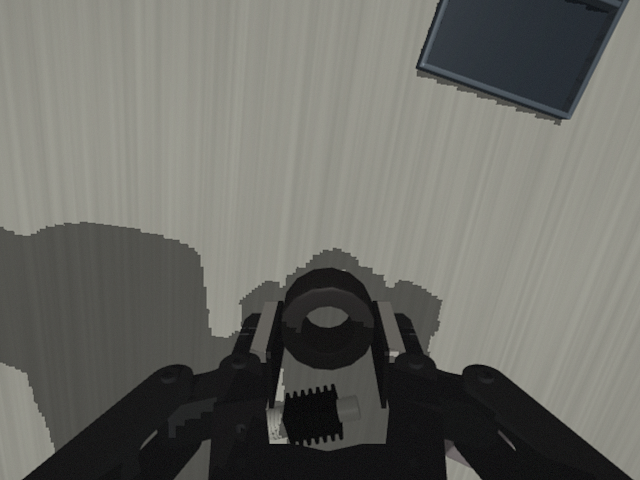

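move_arm(
  targets=[-3.5,-0.2,0,0,255,-3.5,-0.2,0,0,255,-3.5,-0.2,0,0,255,-3.5,-0.2,0,0,255,-3.5,-0.2,0,0,255],
)

```text
t: 25.55
tcp_pos: [0.4597, -0.046, 0.0886]
ee_rot: [3.141, 0.0, 1.707]
force: [0.3, -1.0, -0.5]
opening: 0.417
```

move_arm(
  targets=[-3.5,-0.2,0,0,255,-3.5,-0.2,0,0,255,-3.5,-0.2,0,0,255,-3.5,-0.2,0,0,255,-3.5,-0.2,0,0,255],
)

```text
t: 26.18
tcp_pos: [0.4735, -0.2208, 0.0886]
ee_rot: [3.141, 0.0, 1.707]
force: [0.4, -0.1, 0.4]
opening: 0.419
```

move_arm(
  targets=[-3.3,-0.5,0,0,255,0,0,0,0,255,0,0,0,0,255,0,0,0,0,255,0,0,0,0,255],
)

```text
t: 26.8
tcp_pos: [0.473, -0.2523, 0.0879]
ee_rot: [-3.142, -0.0, 1.708]
force: [-0.4, -0.1, -1.0]
opening: 0.416
```

```bash
python3 -c "
from tr import *
p=tw('t3',-25,50.5)
go(*p[:2],.0095,97.5)"
```

```text
t 26.8 pos [ 0.473  -0.2523  0.0879] rpy [-180.    -0.    97.9] op 0.416 F [-0.4 -0.1 -1. ]
twist 0.4; after twist cm: dx -0.12 dy -0.32 dz 7.84
```

move_arm(
  targets=[-0.1,-0.3,3,0,255,0,0,2.5,0,255,0,0,1.2,0,255,0,0,0.6,0,255,0,0,0.4,0,255],
)

```text
t: 27.42
tcp_pos: [0.4705, -0.2545, 0.011]
ee_rot: [3.141, 0.0, 1.707]
force: [-0.1, 0.5, -1.1]
opening: 0.418
```

move_arm(
  targets=[0,0,0,0,255,0,0,0.05,0,255,0,0,0,0,255,0,0,0,0,255,0,0,0,0,255],
)

```text
t: 28.05
tcp_pos: [0.4705, -0.2546, 0.0109]
ee_rot: [3.141, 0.001, 1.707]
force: [-1.0, -0.2, 5.7]
opening: 0.417
```

move_arm(
  targets=[0,0,0,0,135,0,0,0,0,120,0,0,0,0,115,0,0,0,0,115,0,0,-1.5,0,115],
)

```text
t: 28.68
tcp_pos: [0.4696, -0.2541, 0.0251]
ee_rot: [-3.14, -0.001, 1.707]
force: [-0.1, -0.4, 0.6]
opening: 0.549
```

move_arm(
  targets=[0,0,-3,0,115,0,0,-4,0,60,0,0,-4,0,0,0,0,0,0,0,0,0,0,0,0],
)

```text
t: 29.3
tcp_pos: [0.47, -0.2543, 0.1356]
ee_rot: [3.141, 0.0, 1.707]
force: [0.8, 0.6, 0.8]
opening: 0.997
```

```bash
python3 -c "
from tr import *
snap('wrist','w9')
go(.4516,.0055,.135,20.4)"
```

```text
t 29.35 pos [ 0.4697 -0.2541  0.135 ] rpy [-180.    -0.    97.8] op 1.001 F [ 0.1 -0.6 -0. ]
twist 77.4; after twist cm: dx 7.35 dy -24.97 dz -0.00
```

View pics/w9.png

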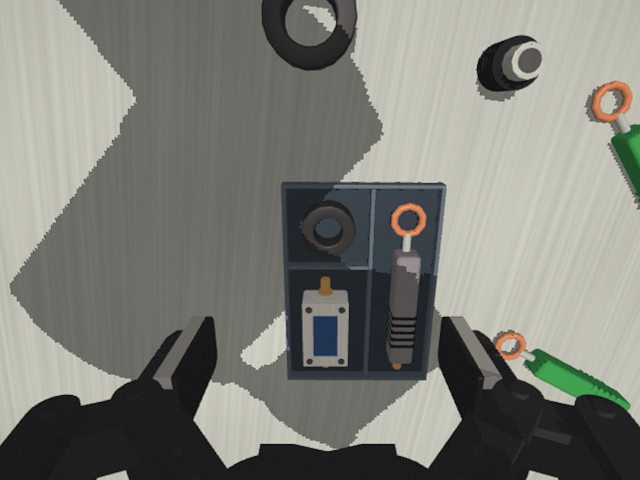

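move_arm(
  targets=[0,0,0,9.7,0,0,0,0,9.7,0,0,0,0,9.7,0,0,0,0,9.7,0,0,0,0,9.7,0],
)

```text
t: 29.98
tcp_pos: [0.4696, -0.254, 0.1342]
ee_rot: [-3.139, 0.0, 0.855]
force: [-0.3, 0.2, -0.7]
opening: 1.0
```

move_arm(
  targets=[0,0,0,9.7,0,0,0,0,9.7,0,0,0,0,9.7,0,1.1,-3.6,0,0,0,1.1,-3.6,0,0,0],
)

```text
t: 30.6
tcp_pos: [0.4651, -0.1783, 0.1342]
ee_rot: [-3.14, 0.001, 0.352]
force: [0.3, -0.2, 0.3]
opening: 1.003
```

move_arm(
  targets=[1.1,-3.6,0,0,0,1.1,-3.6,0,0,0,1.1,-3.6,0,0,0,1.1,-3.6,0,0,0,0.8,-3.4,0,0,0],
)

```text
t: 31.22
tcp_pos: [0.4524, 0.007, 0.1345]
ee_rot: [-3.141, 0.002, 0.353]
force: [-0.3, -0.3, -0.6]
opening: 0.999
```

```bash
python3 -c "
from tr import *
d=load('w5')
a,b=pix2w(d,114,80,.013),pix2w(d,180,150,.013)
print(a,b,(a+b)/2,np.degrees(np.arctan2(*(b-a)[1::-1])),np.linalg.norm(a-b))
go(.4516,.0055,.009,20.4)"
```

```text
[ 0.4247096  -0.00342869  0.013     ] [0.47676705 0.01843432 0.013     ] [0.45073832 0.00750281 0.013     ] 22.781361244915697 0.0564621037816262
t 31.23 pos [0.4524 0.007  0.1345] rpy [-1.80e+02  1.00e-01  2.02e+01] op 0.999 F [-0.3 -0.3 -0.6]
twist -0.2; after twist cm: dx -0.13 dy 0.12 dz 12.55
```

move_arm(
  targets=[-0.1,0,1.6,-0.6,0,0,0,4,0,0,0,0,4,0,0,0,0,2,0,0,0,0,1,0,0],
)

```text
t: 31.85
tcp_pos: [0.4512, 0.0055, 0.0077]
ee_rot: [-3.14, 0.003, 0.363]
force: [0.2, 1.1, -0.1]
opening: 1.001
```

move_arm(
  targets=[0,0,0,0,60,0,0,0,0,140,0,0,0,0,255,0,0,0,0,255,0,0,0,0,255],
  newtons=45,
)

```text
t: 32.48
tcp_pos: [0.4526, 0.0054, 0.0101]
ee_rot: [3.141, -0.001, 0.363]
force: [-1.5, 1.0, 12.0]
opening: 0.293
```

move_arm(
  targets=[0,0,0,0,255,0,0,0,0,255,0,0,-1,0,255,0,0,-3,0,255,0,0,-4,0,255],
)

```text
t: 33.1
tcp_pos: [0.4517, 0.0054, 0.0904]
ee_rot: [-3.141, 0.001, 0.363]
force: [-0.0, -0.1, -1.5]
opening: 0.291
```

```bash
python3 -c "
from tr import *
p=tw('t2',0,-44);print(p)
go(*p[:2],.09,-9.5)
snap('wrist','w10')"
```

```text
[0.52593791 0.25300343 0.        ]
t 33.1 pos [0.4517 0.0054 0.0904] rpy [-1.80e+02  1.00e-01  2.08e+01] op 0.291 F [-0.  -0.1 -1.5]
twist 30.3; after twist cm: dx 3.24 dy -25.64 dz 0.04
```

View pics/w10.png

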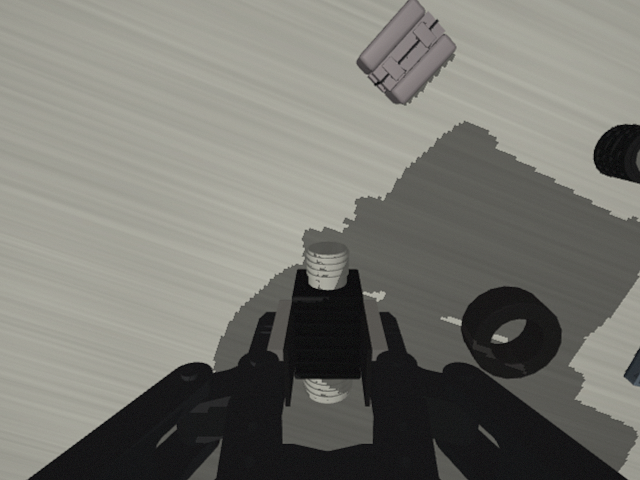

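move_arm(
  targets=[0,0,0,10.1,255,0,0,0,10.1,255,0,0,0,10.1,255,0.5,-3.6,0,0,255,0.5,-3.6,0,0,255],
)

```text
t: 33.78
tcp_pos: [0.4742, 0.0754, 0.0899]
ee_rot: [-3.141, -0.001, -0.167]
force: [0.1, -0.4, -2.3]
opening: 0.286
```

move_arm(
  targets=[0.5,-3.6,0,0,255,0.5,-3.6,0,0,255,0.5,-3.6,0,0,255,0.4,-3.6,0,0,255,0.3,-3.6,0,0,255],
)

```text
t: 34.4
tcp_pos: [0.5255, 0.2499, 0.0899]
ee_rot: [-3.141, -0.0, -0.165]
force: [0.8, 0.1, -1.9]
opening: 0.295
```

move_arm(
  targets=[0,0,0,0,255,0,0,0,0,255,0,0,0,0,255,0,0,0,0,255,0,0,0,0,255],
)

```text
t: 35.02
tcp_pos: [0.5253, 0.2483, 0.0894]
ee_rot: [3.142, 0.0, -0.166]
force: [1.2, -0.0, -1.7]
opening: 0.293
```

```bash
python3 -c "
from tr import *
p=tw('t2',0,-44)
go(*p[:2],.0105,-9.5)"
```

```text
t 35.02 pos [0.5253 0.2483 0.0894] rpy [180.    0.   -9.5] op 0.293 F [ 1.2 -0.  -1.7]
twist -0.0; after twist cm: dx -0.02 dy -0.47 dz 7.89
```

move_arm(
  targets=[0,-0.5,3,0,255,0,0,2.5,0,255,0,0,1.2,0,255,0,0,0.6,0,255,0,0,0.4,0,255],
)

```text
t: 35.65
tcp_pos: [0.5265, 0.2537, 0.0126]
ee_rot: [-3.141, -0.001, -0.166]
force: [0.1, -0.8, -2.2]
opening: 0.285
```

move_arm(
  targets=[0,0,0,0,255,0,0,0.05,0,255,0,0,0,0,255,0,0,0,0,255,0,0,0,0,255],
)

```text
t: 36.28
tcp_pos: [0.5263, 0.2537, 0.0121]
ee_rot: [-3.141, -0.0, -0.165]
force: [-0.9, -0.2, 5.5]
opening: 0.29
```

move_arm(
  targets=[0,0,0,0,160,0,0,0,0,130,0,0,0,0,115,0,0,0,0,115,0,0,-1.5,0,115],
)

```text
t: 36.9
tcp_pos: [0.5255, 0.2534, 0.0265]
ee_rot: [3.141, 0.002, -0.165]
force: [0.1, -0.6, 0.4]
opening: 0.548
```

move_arm(
  targets=[0,0,-3,0,115,0,0,-4,0,60,0,0,-4,0,0,0,0,0,-10,0,0,0,0,-10,0],
)

```text
t: 37.52
tcp_pos: [0.5264, 0.2537, 0.1385]
ee_rot: [-3.141, -0.002, 0.189]
force: [-0.2, 0.2, 0.2]
opening: 1.002
```

move_arm(
  targets=[0,0,0,-10,0,0,0,0,-10,0,0,0,0,-10,0,0,0,0,-10,0,0,0,0,-10,0],
)

```text
t: 38.15
tcp_pos: [0.5262, 0.2536, 0.1378]
ee_rot: [3.141, -0.001, 1.062]
force: [0.4, 0.2, -0.3]
opening: 1.002
```

move_arm(
  targets=[0,0,0,-10,0,0,0,0,-10,0,0,0,0,0,0,0,0,0,0,0,0,0,0,0,0],
)

```text
t: 38.78
tcp_pos: [0.5261, 0.2536, 0.137]
ee_rot: [3.141, -0.0, 1.403]
force: [-0.5, -0.8, 0.8]
opening: 0.998
```

```bash
python3 -c "
from tr import *
go(.4417,-.1256,.135,80.5)
print(pix2w(load('w9'),310,22,.024))"
```

```text
t 38.77 pos [0.5261 0.2536 0.137 ] rpy [180.   -0.   80.4] op 0.998 F [-0.5 -0.8  0.8]
twist -0.1; after twist cm: dx -38.79 dy -2.07 dz 0.20
[ 0.44237459 -0.12814548  0.024     ]
```

move_arm(
  targets=[-3.5,-0.2,0,0,0,-3.5,-0.2,0,0,0,-3.5,-0.2,0,0,0,-3.5,-0.2,0,0,0,-3.5,-0.2,0,0,0],
)

```text
t: 39.4
tcp_pos: [0.4872, 0.0816, 0.1369]
ee_rot: [3.141, 0.0, 1.404]
force: [0.1, -0.8, 0.1]
opening: 0.997
```

move_arm(
  targets=[-3.5,-0.2,0,0,0,-3.5,-0.2,0,0,0,-3.5,-0.2,0,0,0,-3.5,-0.2,0,0,0,-3.5,-0.2,0,0,0],
)

```text
t: 40.02
tcp_pos: [0.4485, -0.0894, 0.137]
ee_rot: [3.141, 0.0, 1.403]
force: [-0.4, -0.5, -0.5]
opening: 0.999
```

move_arm(
  targets=[-3.5,-0.1,0,0,0,0,0,0,0,0,0,0,0,0,0,0,0,0,0,0,0,0,0,0,0],
)

```text
t: 40.65
tcp_pos: [0.4421, -0.122, 0.1368]
ee_rot: [-3.142, -0.0, 1.406]
force: [0.2, 0.9, -0.4]
opening: 1.003
```

```bash
python3 -c "
from tr import *
go(.442,-.1265,.007,80.5)
d=snap('wrist','w11'); im=cv2.imread('pics/w11.png')
c=np.array([.442,-.1265,.024])
for R in (.028,.016):
  cv2.polylines(im,[np.array([w2pix(d,c+R*np.array([np.cos(t),np.sin(t),0])) for t in np.linspace(0,6.28,60)]).astype(int)],True,(0,0,255),1)
cv2.imwrite('pics/w11d.png',im)"
```

```text
t 40.65 pos [ 0.4421 -0.122   0.1368] rpy [-180.    -0.    80.6] op 1.003 F [ 0.2  0.9 -0.4]
twist 0.1; after twist cm: dx -0.44 dy 0.06 dz 12.98
```

View pics/w11d.png

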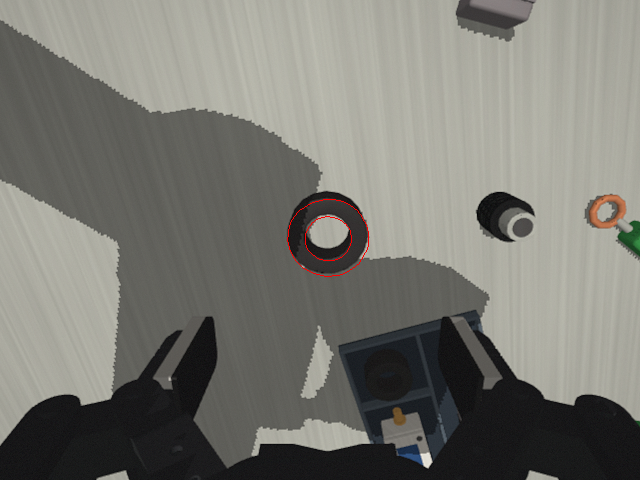

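move_arm(
  targets=[-0.4,0,2,0,0,0,0,4,0,0,0,0,4,0,0,0,0,2,0,0,0,0,1.1,0,0],
)

```text
t: 41.32
tcp_pos: [0.4411, -0.1262, 0.0048]
ee_rot: [-3.14, -0.0, 1.406]
force: [-0.0, -0.2, 0.6]
opening: 1.002
```

move_arm(
  targets=[0,0,0,0,50,0,0,0,0,80,0,0,0,0,255,0,0,0,0,255,0,0,0,0,255],
  newtons=60,
)

```text
t: 41.95
tcp_pos: [0.4418, -0.1267, 0.0072]
ee_rot: [3.14, 0.0, 1.405]
force: [-1.8, 2.2, 19.1]
opening: 0.633
```

move_arm(
  targets=[0,0,0,0,255,0,0,0,0,255,0,0,-1,0,255,0,0,-3,0,255,0,0,-4,0,255],
)

```text
t: 42.58
tcp_pos: [0.441, -0.1265, 0.087]
ee_rot: [-3.141, -0.0, 1.405]
force: [1.7, -0.6, -2.0]
opening: 0.636
```

```bash
python3 -c "
from tr import *
p=tw('t2',0,30);print(p)
go(*p[:2],.09,80.5)
d=snap('wrist','w12')"
```

```text
[0.53815143 0.32598857 0.        ]
t 42.58 pos [ 0.441  -0.1265  0.087 ] rpy [-180.    -0.    80.5] op 0.636 F [ 1.7 -0.6 -2. ]
twist 0.0; after twist cm: dx 46.23 dy 2.12 dz -0.30
```

move_arm(
  targets=[3.5,0.2,0,0,255,3.5,0.2,0,0,255,3.5,0.2,0,0,255,3.5,0.2,0,0,255,3.5,0.2,0,0,255],
)

```text
t: 43.25
tcp_pos: [0.4803, 0.0455, 0.0865]
ee_rot: [3.141, -0.0, 1.405]
force: [0.1, -0.4, -1.0]
opening: 0.635
```

move_arm(
  targets=[3.5,0.2,0,0,255,3.5,0.2,0,0,255,3.5,0.2,0,0,255,3.5,0.2,0,0,255,3.5,0.2,0,0,255],
)

```text
t: 43.88
tcp_pos: [0.5189, 0.2165, 0.0865]
ee_rot: [3.141, -0.0, 1.405]
force: [0.7, -0.5, -2.0]
opening: 0.634
```

move_arm(
  targets=[3.5,0.2,0,0,255,3.5,0,0,0,255,3.5,0,0,0,255,0.7,0,0,0,255,0,0,0,0,255],
)

```text
t: 44.5
tcp_pos: [0.5389, 0.3253, 0.086]
ee_rot: [3.142, 0.0, 1.406]
force: [-0.1, -0.2, -2.0]
opening: 0.633
```

move_arm(
  targets=[0,0,0,0,255,0,0,0,0,255,0,0,0,0,255,0,0,0,0,255,0,0,0,0,255],
)

```text
t: 45.12
tcp_pos: [0.5392, 0.3254, 0.0858]
ee_rot: [-3.142, 0.0, 1.405]
force: [-0.3, 0.3, -2.0]
opening: 0.627
```

```bash
python3 -c "
from tr import *
p=tw('t2',0,30)
go(*p[:2],.0085,80.5)
snap('wrist','w13');draw('w13','t2')"
```

```text
t 45.12 pos [0.5392 0.3254 0.0858] rpy [-180.     0.    80.5] op 0.627 F [-0.3  0.3 -2. ]
twist 0.0; after twist cm: dx 0.05 dy -0.11 dz 7.73
```

View pics/w13d.png

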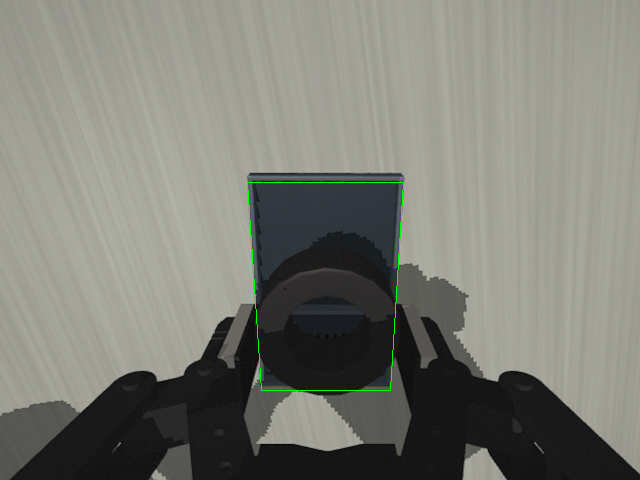

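move_arm(
  targets=[0.3,-0.1,3,0,255,0,0,2.5,0,255,0,0,1.2,0,255,0,0,0.5,0,255,0,0,0.3,0,255],
)

```text
t: 45.8
tcp_pos: [0.5391, 0.3287, 0.0112]
ee_rot: [3.141, -0.001, 1.405]
force: [-0.3, 0.5, -0.8]
opening: 0.631
```

move_arm(
  targets=[0,0,0,0,255,0,0,0.05,0,255,0,0,0,0,255,0,0,0,0,255,0,0,0,0,255],
)

```text
t: 46.42
tcp_pos: [0.5387, 0.3286, 0.0103]
ee_rot: [3.142, -0.0, 1.405]
force: [-1.0, -0.0, -1.6]
opening: 0.635
```

Not yet touching; lower slightly.

move_arm(
  targets=[0,0,0.05,0,255,0,0,0,0,255,0,0,0.05,0,255,0,0,0,0,255,0,0,0,0,255],
)

```text
t: 47.05
tcp_pos: [0.5387, 0.3286, 0.0094]
ee_rot: [3.142, -0.0, 1.405]
force: [-1.0, -0.3, 2.4]
opening: 0.635
```

move_arm(
  targets=[0,0,0,0,80,0,0,0,0,60,0,0,0,0,40,0,0,0,0,40,0,0,-1.5,0,40],
)

```text
t: 47.68
tcp_pos: [0.538, 0.3283, 0.024]
ee_rot: [-3.14, 0.001, 1.405]
force: [-0.0, 0.3, -0.5]
opening: 0.842
```

move_arm(
  targets=[0,0,-3,0,40,0,0,-4,0,0,0,0,-4,0,0,-5,0,0,0,0,-5,0,0,0,0],
)

```text
t: 48.3
tcp_pos: [0.5222, 0.2292, 0.1359]
ee_rot: [3.14, -0.001, 1.407]
force: [1.1, -0.5, 0.1]
opening: 1.0
```

move_arm(
  targets=[0,0,-3,0,0,-3,0,-4,0,0,-3,0,-4,0,0,0,0,0,0,0,0,0,0,0,0],
)

```text
t: 48.92
tcp_pos: [0.5121, 0.1708, 0.2447]
ee_rot: [3.141, -0.0, 1.405]
force: [-0.1, -0.7, 0.2]
opening: 0.996
```

```bash
python3 -c "
from tr import *
go(.5,.2,.2,80.5)
snap('wrist','w14');snap('top','t14')
a=cv2.imread('pics/w14.png');b=cv2.imread('pics/t14.png')[170:340,110:510]
b=cv2.resize(b,(640,272),interpolation=cv2.INTER_CUBIC)
b=np.clip(255*(b/255.)**.6,0,255).astype(np.uint8)
cv2.imwrite('pics/fin.png',np.vstack([cv2.resize(a[:400],(512,320)) if 0 else cv2.copyMakeBorder(cv2.resize(a[:400],(512,320)),0,0,0,128,0),b]))"
```

```text
t 48.92 pos [0.5121 0.1708 0.2447] rpy [180.   -0.   80.5] op 0.996 F [-0.1 -0.7  0.2]
twist -0.0; after twist cm: dx 2.68 dy -1.68 dz 4.47
```

```bash
python3 - <<'E'
from tr import *
d=load('w14');im=cv2.imread('pics/w14.png').astype(int)
for y in range(76,-77,-6):   # rows: tray y from +, cols: tray x
    print('%4d'%y,' '.join('%3d/%+3d'%(lambda p:(p.sum()//3,p[0]-p[2]))(im[int(round(v)),int(round(u))]) if 0<=u<640 and 0<=v<480 else '  .   ' for u,v in (w2pix(d,tw('t2',x,y,10)) for x in range(-48,49,8))))
E
```

```text
76   .      .      .      .      .      .      .      .      .      .      .      .      .   
  70   .      .      .      .      .      .      .      .      .      .      .      .      .   
  64   .      .      .      .      .      .      .      .      .      .      .      .      .   
  58   .      .      .      .      .      .      .      .      .      .      .      .      .   
  52   .      .      .      .      .      .      .      .      .      .      .      .      .   
  46   .      .      .      .      .      .      .      .      .      .      .      .      .   
  40   .      .      .      .      .      .      .      .      .      .      .      .      .   
  34 133/ -9  47/ +9  68/ +9  61/ -4  23/ +5  68/+10  65/ +9  65/ +9  35/ +4  52/ -4  63/+10  47/ +9 127/ -7
  28 139/-10  41/ +7  68/ +9  60/ -6  62/ -4  66/+11  65/+10  67/+11  63/ -6  49/ -3  62/ +9  46/ +9 129/ -9
  22 135/ -9  46/ +8  67/+11  21/ +0  58/ -3  55/ -3  60/ +8  59/ -4  52/ -4  17/ +2  62/+11  42/ +9 132/ -9
  16 137/ -9  66/ +9  68/+11  62/ +9  46/ -4  58/ -4  58/ -4  56/ -4  39/ -2  29/ +6  60/+11  41/+10 13
[... 940 characters left out ...]
27/ +2  30/ -1 127/ -9 127/ -7  43/ +8 130/ -8
 -44 133/-10  61/ +9 143/ -8 133/ -9  28/ +1  31/ -2  30/ -3  22/ +3  29/ -1 141/ -9 128/ -7  47/ +9 131/ -8
 -50 130/ -9  41/ +9 103/ -7 101/ -7  24/ -2  30/ +1  22/ +0  27/ +0  28/ -1  85/ -6  88/ -6  55/+11 132/ -9
 -56 130/ -8  56/+13  56/+11  39/ +9  15/ -2  27/ +7  26/ +1  23/ +6  22/ +3  55/+10  53/+12  57/+11 135/ -9
 -62 132/ -9  31/ +7  53/+13  53/+12  54/+11  53/+11  43/+11  18/ +9  51/+13  52/+11  53/+10  61/+11 134/ -8
 -68 134/ -8  71/ -6  86/ -5  62/ -4  65/ -3  97/ -7  60/ -4  66/ -4  86/ -7  62/ -3  59/ -1  81/ -4 136/ -9
 -74 133/ -8 133/ -8 134/ -9 131/ -9 132/ -8 134/ -8 134/ -8 135/ -9 132/ -8 131/ -9 134/ -9 129/ -8 134/ -9
```

```bash
python3 - <<'E'
from h import *
a=cv2.imread('pics/top0.png',0).astype(np.float32);b=cv2.imread('pics/t14.png',0).astype(np.float32)
for n,(u,v) in dict(clip=(310,255),term=(377,256)).items():
    A=a[v-14:v+14,u-14:u+14];B=b[v-14:v+14,u-14:u+14]
    print(n,cv2.phaseCorrelate(A,B),abs(A-B).mean())
print(r.close_job())
E
```

```text
clip ((-0.6527661294730276, -0.11866400434639424), 0.5447235367033216) 43.077805
term ((-0.02965106000280926, -0.06625740027026161), 0.9813173614607917) 3.794643
the job is handed in; nothing more can be done
None
```

All five parts are in their compartments, placed in the order you listed, and the job is handed in. It took about 49 s of the 120 s allowed. Each part was lowered until the wrist force showed contact (2 to 13 N) before the jaws opened, and the arm finished clear of everything.

**Larger tray:** wrist pictures taken after each release show the loop probe, preamplifier and small ferrite ring flat inside their compartments.

**Smaller tray:** I had used up my 16 pictures, so I checked this one by reading pixel values.
- **Attenuator:** it lies at about tray y = -44 mm, inside the narrow compartment.
- **Large ring:** it is inside the square compartment. Its far half was outside the camera's view, so that side is judged from its visible half and where it was released.
- **Tray position:** the tray itself appears 2 to 4 mm further in +y than I first measured, which still leaves ample clearance.

**Bystanders:** I never commanded contact with either one.
- **Termination:** it shows no shift between the first and last top views.
- **Clip-on core:** the same comparison was not conclusive. It gave a shift of -0.65 px with low confidence and a large change in brightness, most likely because the arm or its shadow covered it in the last view. No grasp or placement came within about 10 cm of it, but I have no clean final check that it stayed put.

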